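# Bring down and lock the profile arm of a bench jigger

## Task

The bench jigger's profile arm has sprung up: swing it down over the plate mould by its red-winged hand lever, feel for the notch in the quadrant with the lever's locking plunger, press the plunger right home and turn its wing clockwise until it rests in its holding notch. Then let go: the arm must stay down, locked, and the pots and tools standing about must be left where they are.

Things in the scene. Friction and masses are not known exactly. Their poses are not given: they have to be found in the camera images.
- jigger: Bench jigger: green cast bed fixed to the bench, origin on the bench under the lever's hub, z up. A plaster plate mould (210 mm across, 90 mm high) turns 240 mm along +y, 150 mm along -x from here. A level shaft along y, 105 mm up, carries one rigid piece: the blue hand lever here and the blue profile arm over the mould.
- lever_pivot (a point): Middle of the lever's hub, on the shaft, 105 mm above the bench. This frame turns with the lever: y along the shaft towards the mould, z along the lever from the shaft up to the wing. Lever released: z upright, x pointing away from the robot.
- lever (a joint): Lean of lever and arm, rad. 0: released, lever upright, arm up; it starts here and flies back here if let go unlocked. Grows as the lever's top is drawn to the robot's side (to -x of body jigger, about the shaft; the arm comes down); stop at 0.76. Return spring, felt at the wing: about 2 N at 0, 6 N at 0.7.
- quadrant_hub (a point): Centre, on the shaft, of the fixed steel quadrant plate (10 mm thick, 85 mm radius) that stands between the lever's two cheeks. Its rim has one 13 mm wide notch with red sides. The notch was set up beforehand: the plunger pin meets it at a lever lean somewhere from 0.50 to 0.72 rad. Its angle is not reported: look, or feel for it.
- wing_grip (a point): Centre of the plunger's red wing, on the lever's centre line, 206 mm from the shaft less the plunger's travel. Blade 50 mm long (x of this frame), 12 mm thick (y; its last 10 mm at each end 18 mm thick), 40 mm tall (z, along the lever; 18 mm up to its top, 22 mm down to a collar 24 mm across). Grasp its 12 mm waist, fingers pointing down the lever. The frame turns with the wing.
- plunger (a joint): How far wing and pin are pressed in, down along the lever to the shaft, m. 0: sprung fully out; spring about 5 N at 0, 11 N at the bottom. The pin (10 mm, round tip) meets the quadrant's rim at 0.004 and goes deeper only at the notch; firm stop at 0.021. Let go unturned, it springs out. Resting in the holding notch it reads 0.015.
- wing (a joint): Turn of the wing about the lever's length, rad, clockwise seen from above its top; 0 at the start (blade across the shaft), firm stop at 1.05. It can be turned only with the plunger pressed to 0.0185 or deeper. A light spring turns it back until it rests in the holding notch.
- sleeve (a point): Middle of the steel sleeve on the lever (36 mm across, 40 mm long), 132 mm from the shaft. Its J-shaped slot guides a brass lug on the wing: in along the lever, then clockwise; past 0.82 rad of turn the lug is under the holding notch, and, let go there, rises 6 mm into it: plunger and wing then stay.
- water_pot: Bystander: grey pot with a blue band, 76 mm across, 80 mm high; origin at the centre of its underside.
- wooden_rib: Bystander: round flat wooden rib lying on the bench, 90 mm across, 7 mm thick; origin under its centre.
- loop_tool: Bystander: trimming tool with a wooden handle lying on the bench, 180 mm long along its x, 16 mm thick; origin near the middle, on the bench.
- bisque_bowl: Bystander: off-white bowl, 124 mm across, 55 mm high; origin at the centre of its underside.
- glaze_jar: Bystander: clear jar with a white cap, 72 mm across, 95 mm high; origin at the centre of its underside.
- bisque_cup: Bystander: off-white cup, 80 mm across, 85 mm high; origin at the centre of its underside.
- caliper: Bystander: steel caliper lying on the bench, 200 mm long along its x; origin on the bench at the middle of its beam.

How it is judged:
On the way, in this order (a step that is already met when the one before it is completed fails the run):
1. the lever is drawn over and the plunger pin stands deep in the quadrant's notch (value of joint lever above 0.44 rad and value of joint plunger above 0.012 m), for 0.1 s.
2. the wing is turned into its holding notch (value of joint wing above 0.75 rad and value of joint plunger above 0.012 m), for 0.1 s.
At the end, for the whole second after the job is handed in: The lever stands still and leans between 0.44 and 0.77 rad, its pin in the quadrant's notch; the plunger rests in its holding notch (12.5 to 17 mm in) with the wing turned by more than 0.75 rad; nothing is touched (value of joint lever between 0.44 and 0.77 rad and value of joint plunger between 0.0125 and 0.017 m and value of joint wing above 0.75 rad and velocity of joint lever between -0.05 and 0.05 rad/s).
It fails at once if a bystanding pot or tool is shifted by more than 30 mm (distance of any of water_pot, wooden_rib, loop_tool, bisque_bowl, glaze_jar, bisque_cup, caliper from where it was at the start of the episode above 0.03 m).
It also fails if it takes over 48 s, if anything falls off the work surface, if the arm or the gripper's body presses on something with over 40 N, if the wrist force passes 120 N, or if a joint passes its speed limit or range.

## Robot

A 7-joint arm with a two-finger parallel gripper is mounted at the origin on the work surface. World frame = base frame: x ahead of the robot, y to its left, z up, the work surface at z = 0. Lengths are in m, angles in rad, forces in N, time in s.
With the tool pointing down it reaches from about 0.4 to 0.85 m from the base axis. Payload 10.4 kg.
Tool frame: the origin (TCP) lies at the very end of the fingers, on their centre line; the grasp point (between the pads) lies 19 mm behind it; z points along the fingers, y is the direction in which the jaws open and shut (so a half turn about z gives the same grasp; the last joint's range is limited). The gripper opens to 87 mm and grips with 3 to 60 N. Pads are 19 mm wide; open, the fingers measure 117 mm over their backs; the gripper's body (75 mm by 190 mm) begins 51 mm behind the grasp point.
Start: joints at [-1.156, 0.332, -0.065, 1.46, 0.022, 1.35, -0.088], TCP at [0.265, 0.566, 0.223] pointing down, gripper open.
Joint ranges: [-2.6, 2.6], [-0.5, 2.12], [-1.47, 1.34], [0.16, 2.42], [-1.27, 4.41], [0.06, 2.06], [-2.6, 2.6]. Speed limits (rad/s): [2.22, 2.22, 2.79, 2.79, 3.14, 3.14, 3.14].

## Interface

Orientations are given as a unit quaternion [x, y, z, w].
In Python, from bench import r, eyes, job gives the robot as it stands. The module is installed in compiled form; this text tells all that it offers.
- The arm moves only by the tool play_rows, never from a script. Its argument "motion" is a list of rows, each a list of 7 numbers: the shift along the tool's x, y, z as a fraction of full scale, then the turn, a rotation vector about the tool's x, y, z as a fraction of full scale, then the opening in per cent of the stroke, from 0 (shut) to 100 (fully open). A call has 1 to 5 rows; each row is the pose to reach, as a shift and turn from the pose commanded when the call began, along the tool's axes at that moment; what a row does not reach only later rows make up. Full scale, the value 1, is 0.2 m for a shift and 90 degrees for a turn. A row lasts 1/8 s, in which the tool goes at most 62.5 mm and 10.7 degrees, less where a joint would pass 70% of its speed; a pose out of reach is approached as far as the arm can. A call with a number of a shift or a turn outside -1 to 1 is refused whole. A call with a gripper value outside its range is refused whole. The fingers move at their own pace and stop on an object; "squeeze" is the grip in N (left out, the last holds). Time passes only in rows, so rows that repeat a pose let the fingers close. It gives the time, the measured TCP pose, the force and the opening at its end, in the units of the state.
- r.read_state(): the state, without advancing time (a new reading comes with each control period).
- eyes.camera(name): name is "scene" or "top" or "wrist"; returns a dict with "image" (420x560x3 uint8, red, green, blue), "mtx" (3x3 intrinsics, pixels), "R" (3x3) and "t" (3): a world point X has camera coordinates R X + t. Camera axes: x right, y down, z forward; pixel columns grow to the right and rows downward; lengths in m; the calibration is good to about 2 mm. A picture is of the moment at which its call begins. There is no depth.
- job.close_job(): hands the job in, once; it reports no verdict.
Trained networks look in a picture, given as the dict that the camera call returned (one of the last four; its "shot" number tells which), for a name from the list of things; names that differ only in an ending like _2 or _b are one class to them, and where a whole thing is asked for, a point or a joint stands for the part that bears it (a point fixed in the world has none). Each returns a list of dicts, best first, with "p" (0 to 1); they miss things now and then, are a little off and sometimes report something else, mostly with a low value. They report only what shows in the picture. A call takes as long as a camera call.
- eyes.regions_of(picture, label): "region" (420x560 bool, what is visible of it) and "xy" ([column, row] in pixels, amid what is visible of it).
- eyes.landmark_of(picture, label): "xy" ([column, row] in pixels: a listed point, or the origin of a listed thing).
The state is a dict: "time": time; "joint_positions": joint angles; "joint_vel": joint speeds; "joint_torque": joint torques, N m; "ee_pos": TCP position; "eef_rot": TCP orientation; "ft_force": force on the tool from outside, world axes, zero at the start; "torque": the same for the moment, N m; "width": finger opening in m.
Only numpy, scipy, OpenCV 4.12 (cv2) and the standard library are available. Lean on these libraries where they do the work, as an engineer would, in place of code of your own. Each camera call takes 0.05 s, during which the arm holds its last target. There are 200 camera calls.

## Working session

There is one attempt and no reset: what is moved stays moved. The work goes in short steps, Python scripts to look and compute and a tool call to move; the robot and the scene stay as the last step left them, time stands still between calls to the robot, and variables do not carry over. Pictures are saved under pics/ and viewed, about 8 in all and at most 12, crops included, and the job is handed in when it is done.

Besides the shell and the picture viewer there is one more tool, called after "Call:" as name([rows], argument=value, ...), one row to a line, values as JSON. play_rows: Moves the arm, as the interface text tells. Shift numbers are shares of 0.2 m and turn numbers shares of 90 degrees, none past 1 either way. Its arguments: {"type":"object","properties":{"motion":{"type":"array","items":{"type":"array","items":{"type":"number"}}},"squeeze":{"type":"number"}},"required":["motion"]}

```bash
mkdir -p pics; cat > h.py <<'E'
import numpy as np, cv2
from scipy.spatial.transform import Rotation as Ro
from bench import r, eyes, job
def shot(n,save=None):
    p=eyes.camera(n)
    if save: cv2.imwrite('pics/'+save,cv2.cvtColor(p['image'],cv2.COLOR_RGB2BGR))
    return p
def ray(p,xy):
    R=np.array(p['R']);t=np.array(p['t']);d=R.T@np.linalg.solve(np.array(p['mtx']),[xy[0],xy[1],1.]);return -R.T@t,d/np.linalg.norm(d)
def atz(p,xy,z):
    c,d=ray(p,xy);return c+d*(z-c[2])/d[2]
def proj(p,X):
    q=np.array(p['mtx'])@(np.array(p['R'])@np.array(X)+np.array(p['t']));return q[:2]/q[2]
def tri(rs):
    A=0;b=0
    for c,d in rs:
        M=np.eye(3)-np.outer(d,d);A=A+M;b=b+M@c
    X=np.linalg.solve(A,b);return X,[np.linalg.norm((np.eye(3)-np.outer(d,d))@(X-c)) for c,d in rs]
def st():
    s=r.read_state();print('t',s['time'],'p',np.round(s['ee_pos'],4),'R',np.round(Ro.from_quat(s['eef_rot']).as_matrix(),3).tolist(),'F',np.round(s['ft_force'],1),'w',round(s['width'],4),'q',np.round(s['joint_positions'],2));return s
E
python3 - <<'E'
from h import *
s=st()
P={n:shot(n,n+'0.png') for n in('scene','top','wrist')}
names=['jigger','lever_pivot','quadrant_hub','wing_grip','sleeve','water_pot','wooden_rib','loop_tool','bisque_bowl','glaze_jar','bisque_cup','caliper']
z=dict(lever_pivot=.105,quadrant_hub=.105,wing_grip=.311,sleeve=.237)
for l in names:
    rs=[]
    for n in P:
        L=eyes.landmark_of(P[n],l)
        if L and L[0]['p']>.3:
            rs.append(ray(P[n],L[0]['xy']));print(l,n,np.round(L[0]['xy'],1),round(L[0]['p'],2),np.round(atz(P[n],L[0]['xy'],z.get(l,0)),3))
    if len(rs)>1: X,e=tri(rs);print('  ->',np.round(X,4),np.round(e,4))
for n in P: c,d=ray(P[n],(280,210));print(n,c.round(3),d.round(3))
a=np.hstack([cv2.imread('pics/scene0.png'),cv2.imread('pics/top0.png')])
E
```

```text
t 0.0 p [0.2648 0.5657 0.2218] R [[-0.906, 0.424, -0.001], [0.424, 0.906, -0.001], [-0.0, -0.001, -1.0]] F [-0.3  0.4 -0.9] w 0.087 q [-1.16  0.33 -0.06  1.46  0.02  1.35 -0.09]
jigger scene [247.  311.9] 0.55 [ 0.678 -0.089  0.   ]
jigger top [243.4 167. ] 0.69 [ 0.671 -0.093  0.   ]
  -> [ 0.6747 -0.0927 -0.0121] [0.0012 0.0012]
lever_pivot scene [242.6 288.4] 0.62 [ 0.676 -0.106  0.105]
lever_pivot top [246.  157.7] 0.89 [ 0.667 -0.109  0.105]
  -> [ 0.6721 -0.1091  0.0939] [0.0021 0.0021]
quadrant_hub scene [245.3 287.8] 0.77 [ 0.669 -0.104  0.105]
quadrant_hub top [239.6 160.1] 0.9 [ 0.66  -0.092  0.105]
  -> [ 0.6649 -0.0969  0.1087] [0.0071 0.0071]
wing_grip scene [242.6 246.9] 0.95 [ 0.67  -0.095  0.311]
wing_grip top [232.4 128.9] 0.64 [ 0.67  -0.095  0.311]
  -> [ 0.6703 -0.0949  0.3108] [0.0002 0.0002]
sleeve scene [242.4 263.3] 0.67 [ 0.672 -0.099  0.237]
sleeve top [238.6 139.6] 0.89 [ 0.672 -0.101  0.237]
  -> [ 0.6721 -0.1009  0.2342] [0.0005 0.0005]
water_pot scene [265.8 242.6] 0.79 [ 0.532 -0.245  0.   ]
water_pot top [296.9 214.8] 0.7 [ 0.533 -0.247  0.   ]
  -> [ 
[... 366 characters left out ...]
0024]
bisque_bowl scene [200.8 280.2] 0.56 [ 0.741 -0.231 -0.   ]
glaze_jar scene [265.9 164.4] 0.56 [ 0.386 -0.497  0.   ]
glaze_jar top [387.9 268.3] 0.72 [ 0.386 -0.497  0.   ]
  -> [ 3.861e-01 -4.966e-01  4.000e-04] [0.0001 0.0001]
bisque_cup scene [316.3 178.1] 0.85 [ 0.278 -0.369  0.   ]
bisque_cup top [340.9 312.2] 0.91 [ 0.268 -0.366  0.   ]
  -> [ 0.2708 -0.3703 -0.0075] [0.005 0.005]
caliper scene [211.1 172.8] 0.8 [ 0.552 -0.554  0.   ]
caliper top [400.3 211.4] 0.76 [ 0.545 -0.537  0.   ]
  -> [ 0.5493 -0.5401  0.0088] [0.0074 0.0074]
scene [0.871 0.362 1.141] [-0.309 -0.489 -0.816]
top [ 0.342 -0.2    1.204] [ 0.168  0.001 -0.986]
wrist [0.204 0.594 0.384] [ 0.232 -0.105 -0.967]
```

View pics/scene0.png

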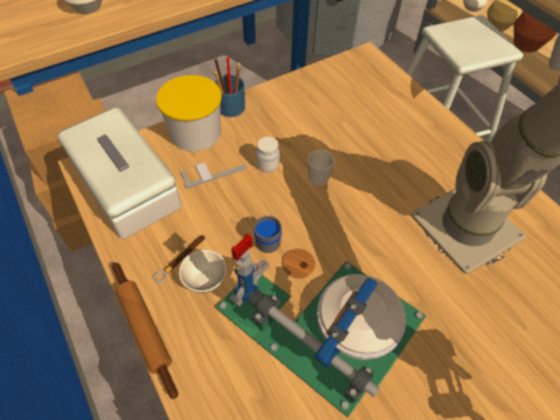

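View pics/top0.png

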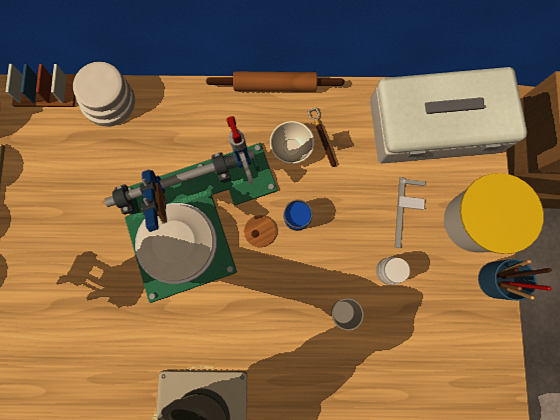

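Both pictures agree. The red wing is at about (242,247) in scene and (233,128) in top, with the lever upright. The shaft runs from there down-left to (110,200) in top, so the jigger's yaw is about 16°. I'll lift clear first, then travel over the wing.

Call:
play_rows([
  [0, 0, -0.3, 0, 0, -0.1, 100],
  [0, 0, -0.6, 0, 0, -0.2, 100],
  [0, 0, -0.9, 0, 0, -0.3, 100],
  [0.0, 0, -1, 0, 0, -0.4, 100],
  [0, 0, -1, 0, 0, -0.46, 100],
])

```text
time: 2.58
ee_pos: [0.2651, 0.5665, 0.4249]
eef_rot: [-0.144, 0.99, 0.002, 0.001]
ft_force: [0.7, 0.4, -0.2]
width: 0.0872
```

```bash
cat >> h.py <<'E'
def yR(yaw,lean=0,wing=0):
    x=np.array([np.cos(yaw),np.sin(yaw),0]);y=np.array([-np.sin(yaw),np.cos(yaw),0]);u=np.array([0,0,1.])*np.cos(lean)-x*np.sin(lean)
    R=np.column_stack([np.cross(y,-u),y,-u]);return R@Ro.from_rotvec([0,0,wing]).as_matrix()
def go(pos,R,s=None):
    s=s or r.read_state();R0=Ro.from_quat(s['eef_rot']).as_matrix()
    print('shift',np.round(R0.T@(np.array(pos)-s['ee_pos'])/.2,3),'turn',np.round(Ro.from_matrix(R0.T@R).as_rotvec()/(np.pi/2),3))
E
python3 - <<'E'
from h import *
st();go([.67,-.095,.46],yR(np.radians(16.5)))
E
```

```text
t 2.575 p [0.2651 0.5665 0.4249] R [[-0.959, -0.285, 0.001], [-0.285, 0.959, 0.004], [-0.002, 0.003, -1.0]] F [ 0.7  0.4 -0.2] w 0.0872 q [-1.11  0.33 -0.14  1.05  0.05  1.76  0.62]
shift [-0.999 -3.747 -0.185] turn [0.002 0.001 0.001]
```

Call:
play_rows([
  [-0.06, -0.2, -0.05, 0, 0, 0, 100],
  [-0.12, -0.4, -0.1, 0, 0, 0, 100],
  [-0.18, -0.65, -0.15, 0, 0, 0, 100],
  [-0.25, -0.9, -0.18, 0, 0, 0, 100],
  [-0.27, -1.0, -0.18, 0, 0, 0, 100],
])

```text
time: 3.2
ee_pos: [0.375, 0.3866, 0.4597]
eef_rot: [-0.14, 0.99, 0.0, 0.001]
ft_force: [-1.0, 1.2, 0.2]
width: 0.0872
```

Call:
play_rows([
  [-0.06, -0.25, 0, 0, 0, 0, 100],
  [-0.12, -0.5, 0, 0, 0, 0, 100],
  [-0.18, -0.75, 0, 0, 0, 0, 100],
  [-0.25, -1.0, 0, 0, 0, 0, 100],
  [-0.27, -1.0, 0, 0, 0, 0, 100],
])

```text
time: 3.82
ee_pos: [0.4826, 0.2091, 0.4587]
eef_rot: [-0.139, 0.99, -0.0, 0.0]
ft_force: [-0.9, 1.0, -0.3]
width: 0.087
```

Call:
play_rows([
  [-0.06, -0.25, 0, 0, 0, 0, 100],
  [-0.12, -0.5, 0, 0, 0, 0, 100],
  [-0.18, -0.75, 0, 0, 0, 0, 100],
  [-0.25, -1.0, 0, 0, 0, 0, 100],
  [-0.27, -1.0, 0, 0, 0, 0, 100],
])

```text
time: 4.45
ee_pos: [0.5901, 0.0332, 0.4575]
eef_rot: [-0.14, 0.99, -0.001, -0.001]
ft_force: [0.4, 0.2, 0.7]
width: 0.087
```

```bash
python3 - <<'E'
from h import *
st();go([.67,-.095,.46],yR(np.radians(16.5)))
E
```

```text
t 4.45 p [0.5901 0.0332 0.4575] R [[-0.961, -0.277, -0.001], [-0.277, 0.961, -0.001], [0.001, -0.001, -1.0]] F [0.4 0.2 0.7] w 0.087 q [-0.36  0.26  0.31  1.09 -0.08  1.81  1.77]
shift [-0.207 -0.726 -0.012] turn [-0.001 -0.001 -0.005]
```

Call:
play_rows([
  [-0.05, -0.25, 0, 0, 0, 0, 100],
  [-0.12, -0.5, 0, 0, 0, 0, 100],
  [-0.2, -0.73, 0, 0, 0, 0, 100],
  [-0.2, -0.73, 0, 0, 0, 0, 100],
])

```text
time: 4.95
ee_pos: [0.6698, -0.0943, 0.4553]
eef_rot: [-0.141, 0.99, 0.0, -0.002]
ft_force: [-0.1, 0.4, -1.0]
width: 0.0873
```

```bash
python3 - <<'E'
from h import *
s=st()
p=shot('wrist','w1.png')
for l in ['lever_pivot','quadrant_hub','wing_grip','sleeve']:
    L=eyes.landmark_of(p,l)
    z=dict(lever_pivot=.105,quadrant_hub=.105,wing_grip=.311,sleeve=.237)[l]
    for q in L[:2]: print(l,np.round(q['xy'],1),round(q['p'],2),atz(p,q['xy'],z).round(4))
g=eyes.regions_of(p,'wing_grip')
img=p['image'].astype(int);m=((img[...,0]>110)&(img[...,1]<60)&(img[...,2]<60)).astype(np.uint8)
n,lab,stt,c=cv2.connectedComponentsWithStats(m)
for i in np.argsort(-stt[1:,4])[:3]+1:
    w=cv2.minAreaRect(np.argwhere(lab==i)[:,::-1].astype(np.float32));print(stt[i],w)
    b=cv2.boxPoints(w);print([atz(p,x,.329).round(4).tolist() for x in b])
s_=shot('scene','s1.png')
for l in ['wing_grip','lever_pivot']:
    L=eyes.landmark_of(s_,l)
    if L: print(l,L[0]['xy'],L[0]['p'])
E
```

```text
t 4.95 p [ 0.6698 -0.0943  0.4553] R [[-0.96, -0.279, -0.004], [-0.279, 0.96, -0.0], [0.004, 0.001, -1.0]] F [-0.1  0.4 -1. ] w 0.0873 q [-0.12  0.5   0.38  0.78 -0.19  1.89  2.01]
lever_pivot [276.9 169.7] 0.97 [ 0.6646 -0.0989  0.105 ]
quadrant_hub [276.4 174.7] 0.63 [ 0.6733 -0.0973  0.105 ]
wing_grip [278.3 201.2] 0.58 [ 0.673  -0.0938  0.311 ]
sleeve [273.6 185.5] 0.56 [ 0.6707 -0.101   0.237 ]
[266 174  18  50 450] ((274.71234130859375, 198.71641540527344), (48.749046325683594, 15.260819435119629), 86.72950744628906)
[[0.647, -0.1144, 0.329], [0.642, -0.1002, 0.329], [0.6892, -0.0833, 0.329], [0.6945, -0.0981, 0.329]]
wing_grip [243.1, 242.4] 0.57
```

View pics/w1.png

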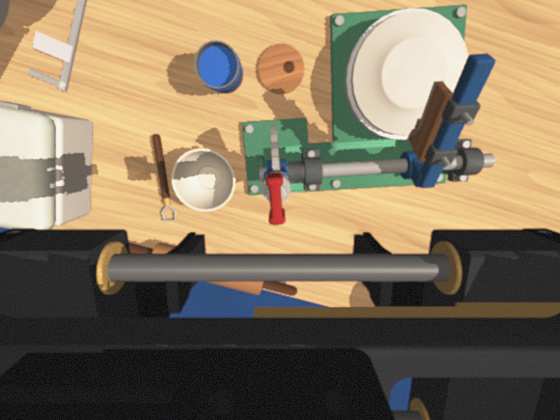

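The wrist view shows the wing edge-on at (277,199), in line with the lever below. The shaft runs from (320,172) to (490,160), and the profile arm is up at (470,100). Next I'll refine the yaw and centre.

```bash
python3 - <<'E'
from h import *
p=shot('wrist');im=cv2.cvtColor(p['image'],cv2.COLOR_RGB2GRAY).astype(float)
hs=cv2.cvtColor(p['image'],cv2.COLOR_RGB2HSV)
# shaft: print saturation/gray columns
for c in (335,350,365,380,395): print(c,hs[150:195:2,c,1].tolist(),hs[150:195:2,c,2].tolist())
for a,b in [((325,171),(485,160))]:
    A=atz(p,a,.105);B=atz(p,b,.105);d=B-A;print('shaft yaw',np.degrees(np.arctan2(-d[0],d[1])),A,B)
t=shot('top');sc=shot('scene')
for n,q in (('w',p),('t',t),('s',sc)):
    img=q['image'].astype(int);m=((img[...,0]>90)&(img[...,1]<70)&(img[...,2]<70)&(img[...,0]>2.2*img[...,1])).astype(np.uint8)
    nn,lab,stt,c=cv2.connectedComponentsWithStats(m)
    for i in range(1,nn):
        if stt[i,4]>25: print(n,stt[i],c[i].round(1))
    X=np.array([.6705,-.096,.311]);print(n,'proj',proj(q,X).round(1))
E
```

```text
335 [92, 88, 85, 87, 93, 85, 29, 32, 31, 29, 30, 31, 32, 67, 58, 31, 31, 31, 27, 69, 109, 107, 102] [139, 93, 96, 94, 96, 99, 106, 167, 192, 210, 202, 189, 165, 138, 155, 207, 209, 211, 181, 151, 241, 239, 240]
350 [82, 88, 89, 88, 87, 82, 29, 30, 32, 31, 31, 31, 27, 93, 92, 95, 94, 88, 95, 104, 96, 99, 105] [100, 99, 100, 99, 103, 93, 140, 179, 202, 207, 200, 183, 140, 154, 155, 153, 152, 154, 151, 211, 246, 244, 241]
365 [89, 88, 84, 93, 90, 34, 29, 32, 30, 31, 33, 35, 57, 92, 93, 89, 92, 92, 65, 107, 101, 105, 101] [112, 96, 97, 99, 99, 105, 160, 189, 205, 205, 191, 169, 138, 158, 156, 158, 155, 155, 152, 246, 242, 241, 242]
380 [89, 85, 84, 98, 85, 24, 24, 25, 25, 28, 32, 23, 91, 93, 91, 91, 89, 100, 91, 108, 102, 105, 103] [103, 99, 103, 101, 99, 107, 128, 130, 130, 120, 121, 102, 157, 162, 160, 160, 161, 155, 191, 241, 242, 241, 241]
395 [88, 88, 95, 88, 53, 30, 29, 29, 22, 31, 32, 33, 95, 92, 93, 90, 91, 77, 112, 105, 102, 107, 100] [98, 99, 99, 98, 101, 118, 130, 132, 129, 123, 111, 93, 99, 141, 162, 164, 163, 156, 241, 240, 242, 238, 243]
shaft yaw 20.408576554327237 [ 0.64358412 -0.01472761  0.105     ] [0.5463291  0.24666348 0.105     ]
w [264 173  18  50 578] [273.2 197.9]
w proj [274.9 197.8]
t [36 64  6 28 58] [38.3 78.4]
t [227 116  13  23 123] [232.7 126.8]
t [509 282  43   9 134] [531.9 286. ]
t proj [232.8 128.9]
s [232 234  21  26 284] [242.2 246.2]
s proj [242.1 246.5]
```

```bash
python3 - <<'E'
from h import *
p=shot('wrist');t=shot('top')
img=p['image'].astype(int)
for yaw in (17,19.5,22):
    a=np.radians(yaw);X=np.array([.67-.15*np.cos(a)-.24*np.sin(a),-.097-.15*np.sin(a)+.24*np.cos(a),.09]);print(yaw,X.round(3),'w',proj(p,X).round(1),'t',proj(t,X).round(1))
for n,q,seed in(('w',p,(370,100)),('t',t,(180,240))):
    im=q['image'];hs=cv2.cvtColor(im,cv2.COLOR_RGB2HSV);m=((hs[...,1]<70)&(hs[...,2]>110)).astype(np.uint8)
    nn,lab,stt,c=cv2.connectedComponentsWithStats(m);i=lab[seed[1],seed[0]]
    cnt=cv2.findContours((lab==i).astype(np.uint8),0,1)[0];print(n,stt[i],cv2.minEnclosingCircle(max(cnt,key=len)))
    for z in(.311,.329): print(proj(q,[.67,-.097,z]).round(1))
go([.67,-.097,.365],yR(np.radians(19.5)))
E
```

```text
17 [0.456 0.089 0.09 ] w [418.   80.7] t [168.2 237.6]
19.5 [0.448 0.079 0.09 ] w [414.6  74.1] t [171.7 240.7]
22 [0.441 0.069 0.09 ] w [410.8  67.6] t [175.4 243.6]
w [  345     8   123   133 11066] ((405.5868225097656, 72.9101791381836), 68.08101654052734)
[274.7 197.3]
[274.5 201.1]
t [     0      0    560    420 220110] ((279.5, 209.5), 349.30010986328125)
[233.3 129.1]
[232.4 126.1]
shift [-0.002 -0.021  0.468] turn [ 0.     0.    -0.035]
```

Call:
play_rows([
  [0, -0.02, 0.15, 0, 0, -0.04, 100],
  [0, -0.02, 0.3, 0, 0, -0.04, 100],
  [0, -0.02, 0.45, 0, 0, -0.04, 100],
  [0, -0.02, 0.45, 0, 0, -0.04, 100],
])

```text
time: 6.15
ee_pos: [0.6687, -0.0966, 0.3665]
eef_rot: [-0.173, 0.985, 0.001, -0.002]
ft_force: [-0.0, -0.1, 0.1]
width: 0.087
```

```bash
python3 - <<'E'
from h import *
s=st()
p=shot('wrist','w2.png')
L=eyes.landmark_of(p,'wing_grip');print(L[:2]);
if L: print(atz(p,L[0]['xy'],.311))
img=p['image'].astype(int);m=((img[...,0]>90)&(img[...,1]<70)&(img[...,0]>2.2*img[...,1])).astype(np.uint8)
nn,lab,stt,c=cv2.connectedComponentsWithStats(m)
for i in range(1,nn):
    if stt[i,4]>100:
        w=cv2.minAreaRect(np.argwhere(lab==i)[:,::-1].astype(np.float32));print(stt[i],c[i].round(1),w,[atz(p,x,.329).round(4).tolist() for x in cv2.boxPoints(w)])
R=Ro.from_quat(s['eef_rot']).as_matrix()
print('axis proj at .311,.329',proj(p,[s['ee_pos'][0],s['ee_pos'][1],.311]),proj(p,[s['ee_pos'][0],s['ee_pos'][1],.329]))
go([.67,-.097,.291],yR(np.radians(20)))
E
```

```text
t 6.15 p [ 0.6687 -0.0966  0.3665] R [[-0.94, -0.341, -0.004], [-0.341, 0.94, 0.001], [0.004, 0.002, -1.0]] F [-0.  -0.1  0.1] w 0.087 q [-0.15  0.44  0.36  1.05 -0.15  1.68  2.08]
[{'xy': [275.9, 224.2], 'p': 0.7}]
[ 0.67075797 -0.09825511  0.311     ]
[ 265  189   23   65 1063] [276.8 221.4] ((275.9999694824219, 220.99998474121094), (63.99999237060547, 21.999996185302734), 90.0) [[0.6441, -0.1157, 0.329], [0.6389, -0.1015, 0.329], [0.6833, -0.085, 0.329], [0.6888, -0.1, 0.329]]
axis proj at .311,.329 [278.78276932 222.52448661] [278.84106804 229.90316391]
shift [-0.001 -0.001  0.394] turn [-0.     0.001 -0.001]
```

View pics/w2.png

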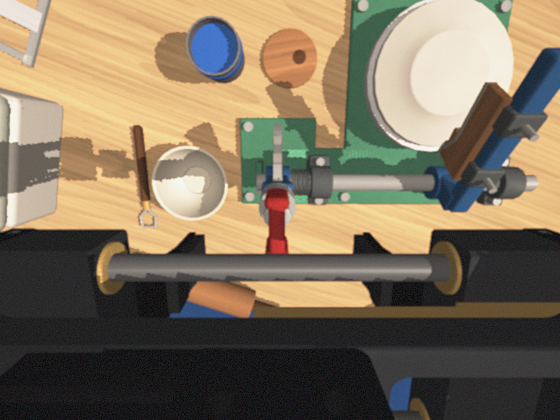

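The wing is centred between the fingers at (277,221), running along the tool x axis. Next I'll descend and grip.

Call:
play_rows([
  [-0.01, -0.01, 0.13, 0, 0, 0, 100],
  [-0.01, -0.01, 0.26, 0, 0, 0, 100],
  [-0.01, -0.01, 0.37, 0, 0, 0, 100],
  [-0.01, -0.01, 0.375, 0, 0, 0, 60],
  [-0.01, -0.01, 0.375, 0, 0, 0, 30],
], squeeze=40)

```text
time: 6.88
ee_pos: [0.6727, -0.0984, 0.2955]
eef_rot: [-0.173, 0.985, -0.0, 0.001]
ft_force: [0.8, 0.5, 0.5]
width: 0.0742
```

Call:
play_rows([
  [0, 0, 0, 0, 0, 0, 5],
  [0, 0, 0, 0, 0, 0, 0],
  [0, 0, 0, 0, 0, 0, 0],
  [0, 0, 0, 0, 0, 0, 0],
], squeeze=40)

```text
time: 7.38
ee_pos: [0.6721, -0.0982, 0.2936]
eef_rot: [-0.173, 0.985, 0.0, 0.0]
ft_force: [0.5, 0.3, 0.6]
width: 0.0352
```

```bash
python3 - <<'E'
from h import *
st()
E
```

```text
t 7.375 p [ 0.6721 -0.0982  0.2936] R [[-0.94, -0.341, 0.0], [-0.341, 0.94, 0.0], [-0.0, 0.0, -1.0]] F [0.5 0.3 0.6] w 0.0352 q [-0.16  0.44  0.35  1.2  -0.15  1.53  2.09]
```

Call:
play_rows([
  [0, 0, 0, 0, 0, 0, 0],
  [0, 0, 0, 0, 0, 0, 0],
  [0, 0, 0, 0, 0, 0, 0],
  [0, 0, 0, 0, 0, 0, 0],
  [0, 0, 0, 0, 0, 0, 0],
])

```text
time: 8.0
ee_pos: [0.672, -0.0977, 0.2935]
eef_rot: [-0.173, 0.985, 0.0, -0.0]
ft_force: [-1.8, 3.1, 0.3]
width: 0.0116
```

```bash
python3 - <<'E'
from h import *
st()
p=shot('wrist','w3.png')
E
```

```text
t 8.0 p [ 0.672  -0.0977  0.2935] R [[-0.94, -0.341, -0.0], [-0.341, 0.94, 0.001], [0.0, 0.001, -1.0]] F [-1.8  3.1  0.3] w 0.0116 q [-0.16  0.44  0.35  1.2  -0.15  1.53  2.09]
```

Call:
play_rows([
  [0.094, 0, 0.005, 0, -0.064, 0, 0],
  [0.187, 0, 0.019, 0, -0.127, 0, 0],
  [0.278, 0, 0.042, 0, -0.191, 0, 0],
  [0.367, 0, 0.074, 0, -0.255, 0, 0],
  [0.418, 0, 0.098, 0, -0.293, 0, 0],
])

```text
time: 8.68
ee_pos: [0.5931, -0.1259, 0.2745]
eef_rot: [-0.168, 0.958, 0.04, 0.227]
ft_force: [6.1, 6.1, -1.9]
width: 0.0117
```

```bash
cat >> h.py <<'E'
def lev(s,piv=np.array([.672,-.0977,.105]),yaw=np.radians(20)):
    d=np.array(s['ee_pos'])-piv;x=np.array([np.cos(yaw),np.sin(yaw),0]);y=np.array([-np.sin(yaw),np.cos(yaw),0])
    th=np.arctan2(-d@x,d[2]);R=Ro.from_quat(s['eef_rot']).as_matrix();tz=R[:,2]
    u=-x*np.sin(th)+np.array([0,0,np.cos(th)]);t=-x*np.cos(th)-np.array([0,0,np.sin(th)]);F=np.array(s['ft_force'])
    print('lean pos',round(th,4),'lean tool',round(np.arctan2(tz@x,-tz[2]),4),'r',round(np.hypot(d@x,d[2]),4),'yoff',round(d@y,4),'F along lever(up),tang(to robot),y',np.round([F@u,F@t,F@y],1))
E
python3 - <<'E'
from h import *
s=st();lev(s);p=shot('scene','s3.png')
x,y=250,245
cv2.imwrite('pics/s3c.png',cv2.resize(cv2.imread('pics/s3.png')[190:340,190:390],None,fx=4,fy=4,interpolation=2))
E
```

```text
t 8.675 p [ 0.5931 -0.1259  0.2745] R [[-0.84, -0.341, 0.422], [-0.304, 0.94, 0.153], [-0.449, 0.0, -0.894]] F [ 6.1  6.1 -1.9] w 0.0117 q [-0.07 -0.01  0.36  1.83 -0.32  0.97  2.34]
lean pos 0.459 lean tool 0.4653 r 0.189 yoff 0.0005 F along lever(up),tang(to robot),y [-5.1 -6.1  3.6]
```

View pics/s3c.png

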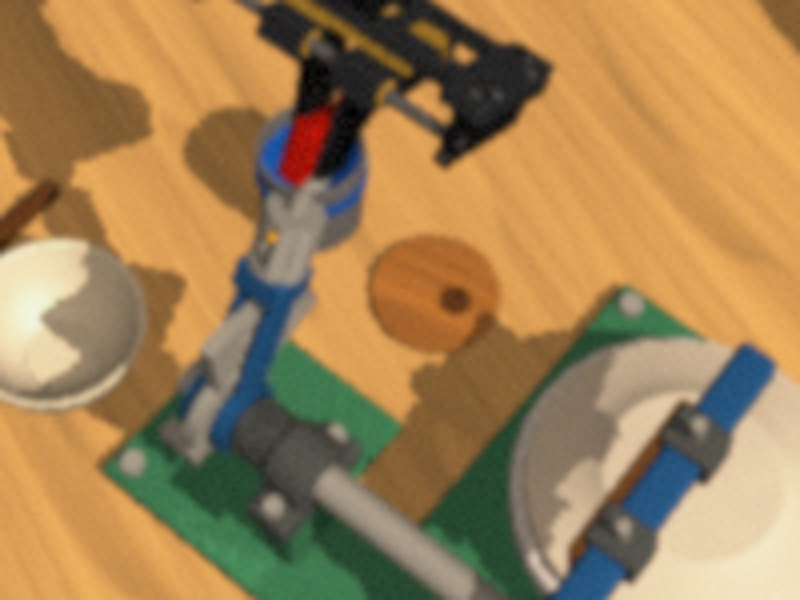

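The wing is held with the lever at 0.46 rad and the arm over the mould. In the crop the wing is at (310,145) and nothing is being touched. Now I'll press lightly to find the rim.

Call:
play_rows([
  [0, 0, 0.012, 0, 0, 0, 0],
  [0, 0, 0.025, 0, 0, 0, 0],
  [0, 0, 0.035, 0, 0, 0, 0],
  [0, 0, 0.035, 0, 0, 0, 0],
], squeeze=55)

```text
time: 9.22
ee_pos: [0.5971, -0.1252, 0.2722]
eef_rot: [-0.169, 0.958, 0.04, 0.227]
ft_force: [-19.2, 5.9, 26.8]
width: 0.0114
```

```bash
python3 - <<'E'
from h import *
lev(st())
E
```

```text
t 9.225 p [ 0.5971 -0.1252  0.2722] R [[-0.84, -0.342, 0.422], [-0.305, 0.94, 0.153], [-0.449, -0.0, -0.894]] F [-19.2   5.9  26.8] w 0.0114 q [-0.07 -0.    0.36  1.82 -0.33  0.96  2.35]
lean pos 0.4455 lean tool 0.4656 r 0.1852 yoff -0.0002 F along lever(up),tang(to robot),y [31.1  2.9 12.1]
```

Call:
play_rows([
  [0.012, 0.007, -0.004, 0, -0.008, 0, 0],
  [0.024, 0.007, -0.004, 0, -0.016, 0, 0],
  [0.036, 0.007, -0.004, 0, -0.024, 0, 0],
  [0.047, 0.007, -0.004, 0, -0.031, 0, 0],
  [0.058, 0.007, -0.003, 0, -0.04, 0, 0],
])

```text
time: 9.85
ee_pos: [0.5874, -0.1281, 0.2667]
eef_rot: [-0.167, 0.951, 0.044, 0.258]
ft_force: [-5.8, 1.9, 15.4]
width: 0.0114
```

```bash
python3 - <<'E'
from h import *
lev(st())
E
```

```text
t 9.85 p [ 0.5874 -0.1281  0.2667] R [[-0.811, -0.341, 0.475], [-0.295, 0.94, 0.17], [-0.505, -0.002, -0.863]] F [-5.8  1.9 15.4] w 0.0114 q [-0.06 -0.05  0.37  1.9  -0.38  0.9   2.42]
lean pos 0.5072 lean tool 0.5292 r 0.185 yoff 0.0004 F along lever(up),tang(to robot),y [15.8 -3.3  3.8]
```

Call:
play_rows([
  [0.009, 0, 0.002, 0, -0.006, 0, 0],
  [0.018, 0, 0.004, 0, -0.012, 0, 0],
  [0.028, 0, 0.004, 0, -0.019, 0, 0],
  [0.037, 0, 0.005, 0, -0.025, 0, 0],
])

```text
time: 10.35
ee_pos: [0.5819, -0.1302, 0.2627]
eef_rot: [-0.166, 0.945, 0.048, 0.277]
ft_force: [-7.1, 4.9, 21.4]
width: 0.0116
```

```bash
python3 - <<'E'
from h import *
lev(st())
E
```

```text
t 10.35 p [ 0.5819 -0.1302  0.2627] R [[-0.792, -0.34, 0.507], [-0.288, 0.94, 0.182], [-0.539, -0.002, -0.842]] F [-7.1  4.9 21.4] w 0.0116 q [-0.05 -0.08  0.38  1.94 -0.43  0.86  2.47]
lean pos 0.5459 lean tool 0.569 r 0.1845 yoff 0.0003 F along lever(up),tang(to robot),y [20.9 -6.8  7. ]
```

```bash
python3 - <<'E'
import cv2,numpy as np
a=cv2.imread('pics/w2.png')[115:200,245:310];b=cv2.imread('pics/w1.png')[115:200,245:310]
cv2.imwrite('pics/z.png',np.hstack([cv2.resize(i,None,fx=6,fy=7,interpolation=2) for i in(a,b)]))
E
```

```text
(no output)
```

View pics/z.png

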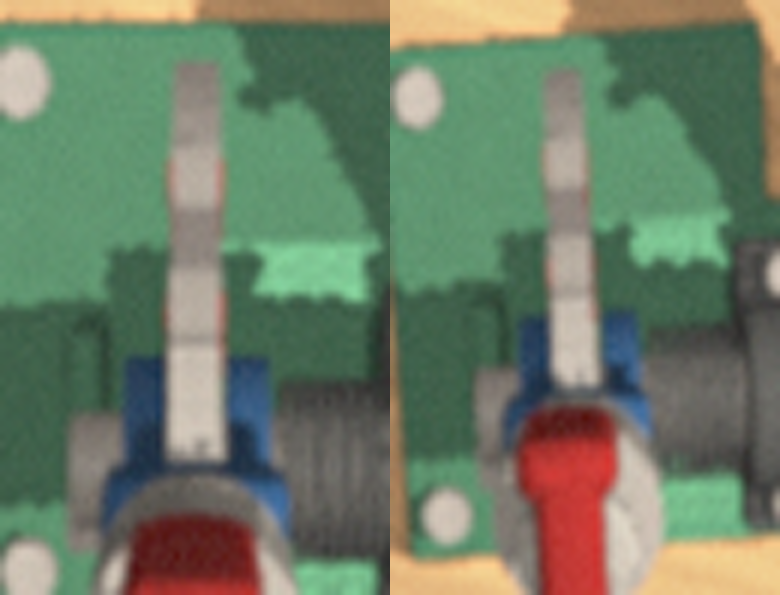

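In the zoom, the notch shows as a dark gap between the red-edged rim sections, at rows 207–266 of the left half (original rows about 144.6–153, column 277). I'll convert that to a lean angle.

```bash
python3 - <<'E'
from h import *
s=st();p=shot('wrist')
R0=Ro.from_quat(s['eef_rot']).as_matrix();Rc=np.array(p['R']);C=-Rc.T@np.array(p['t'])
Rt=Rc@R0;ct=R0.T@(C-s['ee_pos'])
R2=np.array([[-0.94,-0.341,-0.004],[-0.341,0.94,0.001],[0.004,0.002,-1.0]]);P2=np.array([.6687,-.0966,.3665])
q=dict(mtx=p['mtx'],R=Rt@R2.T);q['t']=-q['R']@(P2+R2@ct)
a=np.radians(20);x=np.array([np.cos(a),np.sin(a),0])
print('check wing top',proj(q,[.672,-.0977,.329]))
for th in np.arange(.3,1.3,.05): print(round(th,2),proj(q,np.array([.672,-.0977,.105])+.085*(-x*np.sin(th)+np.array([0,0,np.cos(th)]))).round(1))
E
```

```text
t 10.35 p [ 0.5819 -0.1302  0.2627] R [[-0.792, -0.34, 0.507], [-0.288, 0.94, 0.182], [-0.539, -0.002, -0.842]] F [-7.1  4.9 21.4] w 0.0116 q [-0.05 -0.08  0.38  1.94 -0.43  0.86  2.47]
check wing top [275.76527973 233.63503264]
0.3 [276.6 173.1]
0.35 [276.6 169.5]
0.4 [276.6 165.9]
0.45 [276.6 162.5]
0.5 [276.6 159.1]
0.55 [276.6 155.8]
0.6 [276.6 152.6]
0.65 [276.6 149.6]
0.7 [276.6 146.6]
0.75 [276.6 143.8]
0.8 [276.6 141.2]
0.85 [276.6 138.7]
0.9 [276.6 136.4]
0.95 [276.6 134.2]
1.0 [276.6 132.3]
1.05 [276.6 130.5]
1.1 [276.6 128.9]
1.15 [276.6 127.4]
1.2 [276.7 126.2]
1.25 [276.7 125.1]
```

Notch centre is at about 0.66 rad. The last joint is at 2.47 of 2.6, so I'll let the tool lean lag slightly behind the lever.

Call:
play_rows([
  [0.015, 0, 0.001, 0, -0.004, 0.002, 0],
  [0.03, 0, 0.002, 0, -0.008, 0.004, 0],
  [0.045, 0, 0.002, 0, -0.012, 0.006, 0],
  [0.06, 0, 0.002, 0, -0.016, 0.008, 0],
  [0.07, 0, 0.002, 0, -0.018, 0.01, 0],
])

```text
time: 11.02
ee_pos: [0.5719, -0.1336, 0.2546]
eef_rot: [-0.158, 0.942, 0.052, 0.29]
ft_force: [3.7, 5.0, 10.9]
width: 0.0118
```

```bash
python3 - <<'E'
from h import *
lev(st())
E
```

```text
t 11.025 p [ 0.5719 -0.1336  0.2546] R [[-0.782, -0.328, 0.53], [-0.268, 0.945, 0.189], [-0.563, 0.006, -0.826]] F [ 3.7  5.  10.9] w 0.0118 q [-0.04 -0.1   0.4   1.99 -0.46  0.82  2.51]
lean pos 0.6181 lean tool 0.5981 r 0.1836 yoff 0.0005 F along lever(up),tang(to robot),y [  5.9 -10.5   3.4]
```

Call:
play_rows([
  [0.004, 0, 0.01, 0, -0.003, 0, 0],
  [0.008, 0, 0.015, 0, -0.006, 0, 0],
  [0.012, 0, 0.02, 0, -0.008, 0, 0],
])

```text
time: 11.4
ee_pos: [0.5722, -0.1335, 0.2501]
eef_rot: [-0.158, 0.941, 0.053, 0.296]
ft_force: [1.5, 6.0, 10.8]
width: 0.0117
```

```bash
python3 - <<'E'
from h import *
lev(st())
E
```

```text
t 11.4 p [ 0.5722 -0.1335  0.2501] R [[-0.775, -0.328, 0.54], [-0.266, 0.945, 0.193], [-0.573, 0.006, -0.819]] F [ 1.5  6.  10.8] w 0.0117 q [-0.05 -0.1   0.41  2.01 -0.49  0.8   2.54]
lean pos 0.6312 lean tool 0.6107 r 0.1797 yoff 0.0005 F along lever(up),tang(to robot),y [ 6.7 -9.1  5.1]
```

The pin has dropped in (radius is down about 5 mm with a low force). Pressing home.

Call:
play_rows([
  [0.002, 0, 0.015, 0, 0, 0, 0],
  [0.002, 0, 0.03, 0, 0, 0, 0],
  [0.002, 0, 0.045, 0, 0, 0, 0],
  [0.002, 0, 0.055, 0, 0, 0, 0],
  [0.002, 0, 0.06, 0, 0, 0, 0],
])

```text
time: 12.02
ee_pos: [0.5786, -0.1313, 0.2405]
eef_rot: [-0.158, 0.941, 0.053, 0.296]
ft_force: [-1.5, 5.5, 16.8]
width: 0.0119
```

```bash
python3 - <<'E'
from h import *
lev(st())
E
```

```text
t 12.025 p [ 0.5786 -0.1313  0.2405] R [[-0.775, -0.328, 0.541], [-0.266, 0.945, 0.193], [-0.574, 0.006, -0.819]] F [-1.5  5.5 16.8] w 0.0119 q [-0.06 -0.08  0.41  2.01 -0.51  0.78  2.55]
lean pos 0.6323 lean tool 0.6113 r 0.1679 yoff 0.0004 F along lever(up),tang(to robot),y [ 13.3 -10.3   5.7]
```

Call:
play_rows([
  [0, 0, 0.008, 0, 0, 0, 0],
  [0, 0, 0.012, 0, 0, 0.05, 0],
  [0, 0, 0.012, 0, 0, 0.12, 0],
  [0, 0, 0.012, 0, 0, 0.2, 0],
  [0, 0, 0.012, 0, 0, 0.28, 0],
])

```text
time: 12.65
ee_pos: [0.5798, -0.1317, 0.2409]
eef_rot: [0.053, 0.952, 0.117, 0.278]
ft_force: [-16.6, 5.6, 32.6]
width: 0.0117
```

```bash
python3 - <<'E'
from h import *
s=st();lev(s);print(s['torque'],np.degrees(Ro.from_matrix(yR(np.radians(20),.62).T@Ro.from_quat(s['eef_rot']).as_matrix()).as_rotvec()))
E
```

```text
t 12.65 p [ 0.5798 -0.1317  0.2409] R [[-0.839, 0.036, 0.543], [0.167, 0.967, 0.193], [-0.518, 0.252, -0.818]] F [-16.6   5.6  32.6] w 0.0117 q [-0.04 -0.08  0.39  2.01 -0.51  0.78  2.11]
lean pos 0.626 lean tool 0.6137 r 0.1676 yoff -0.0004 F along lever(up),tang(to robot),y [34.4 -8.  10.9]
[ 2.42830646 -0.39998366  1.46294455] [ 0.32013071  0.30172712 26.33212877]
```

Call:
play_rows([
  [0, 0, 0, 0, 0, 0.08, 0],
  [0, 0, 0, 0, 0, 0.16, 0],
  [0, 0, 0, 0, 0, 0.24, 0],
  [0, 0, 0, 0, 0, 0.32, 0],
  [0, 0, 0, 0, 0, 0.35, 0],
])

```text
time: 13.28
ee_pos: [0.5798, -0.132, 0.2408]
eef_rot: [0.309, 0.902, 0.188, 0.236]
ft_force: [-15.8, 3.2, 31.1]
width: 0.0118
```

```bash
python3 - <<'E'
from h import *
s=st();lev(s);print(s['torque'],np.degrees(Ro.from_matrix(yR(np.radians(20),.62).T@Ro.from_quat(s['eef_rot']).as_matrix()).as_rotvec()))
p=shot('scene','s4.png')
cv2.imwrite('pics/s4c.png',cv2.resize(cv2.imread('pics/s4.png')[190:290,200:320],None,fx=6,fy=6,interpolation=2))
E
```

```text
t 13.275 p [ 0.5798 -0.132   0.2408] R [[-0.697, 0.469, 0.543], [0.646, 0.738, 0.192], [-0.31, 0.485, -0.818]] F [-15.8   3.2  31.1] w 0.0118 q [-0.01 -0.07  0.37  2.01 -0.52  0.78  1.57]
lean pos 0.6271 lean tool 0.6135 r 0.1677 yoff -0.0007 F along lever(up),tang(to robot),y [33.2 -7.1  8.4]
[ 2.21506833 -0.53962555  1.43817715] [ 0.43386979  0.20446636 57.76386196]
```

View pics/s4c.png

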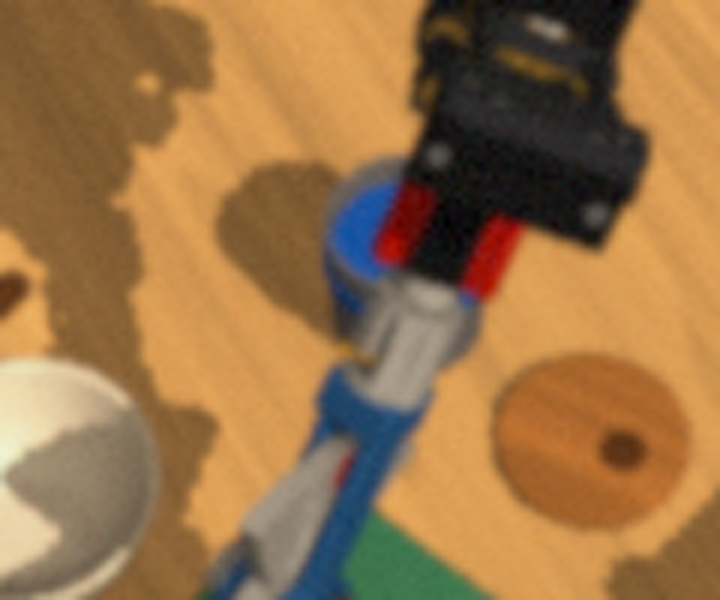

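The wing has turned with the gripper: both red ends show either side of the finger at (405,225) and (495,255). The red notch edge is at the pin, at (345,470). I'll ease off so the lug rises into the holding notch.

Call:
play_rows([
  [0, 0, -0.01, 0, 0, 0, 0],
  [0, 0, -0.02, 0, 0, 0, 0],
  [0, 0, -0.03, 0, 0, 0, 0],
  [0, 0, -0.038, 0, 0, 0, 0],
  [0, 0, -0.042, 0, 0, 0, 0],
])

```text
time: 13.95
ee_pos: [0.5754, -0.1329, 0.2456]
eef_rot: [0.308, 0.903, 0.187, 0.236]
ft_force: [3.4, 3.9, 12.2]
width: 0.0117
```

```bash
python3 - <<'E'
from h import *
s=st();lev(s)
E
```

```text
t 13.95 p [ 0.5754 -0.1329  0.2456] R [[-0.699, 0.468, 0.541], [0.644, 0.741, 0.192], [-0.311, 0.483, -0.819]] F [ 3.4  3.9 12.2] w 0.0117 q [-0.01 -0.09  0.37  2.01 -0.5   0.79  1.56]
lean pos 0.6315 lean tool 0.6114 r 0.1741 yoff 0.0 F along lever(up),tang(to robot),y [  7.2 -10.9   2.5]
```

Call:
play_rows([
  [0, 0, -0.005, 0, 0, 0, 0],
  [0, 0, -0.01, 0, 0, 0, 0],
  [0, 0, -0.01, 0, 0, 0, 0],
])

```text
time: 14.32
ee_pos: [0.5743, -0.1331, 0.2457]
eef_rot: [0.308, 0.903, 0.186, 0.235]
ft_force: [13.3, 4.0, 1.9]
width: 0.0113
```

```bash
python3 - <<'E'
from h import *
s=st();lev(s)
E
```

```text
t 14.325 p [ 0.5743 -0.1331  0.2457] R [[-0.699, 0.468, 0.54], [0.644, 0.741, 0.192], [-0.31, 0.482, -0.82]] F [13.3  4.   1.9] w 0.0113 q [-0.01 -0.09  0.37  2.01 -0.5   0.8   1.56]
lean pos 0.6362 lean tool 0.6099 r 0.175 yoff 0.0001 F along lever(up),tang(to robot),y [ -6.7 -12.2  -0.8]
```

The radius held at about 14.5 mm of travel while the force reversed, so the lug is caught. Opening the jaws.

Call:
play_rows([
  [0, 0, 0.005, 0, 0, 0, 5],
  [0, 0, 0.005, 0, 0, 0, 25],
  [0, 0, 0.005, 0, 0, 0, 50],
  [0, 0, 0.005, 0, 0, 0, 70],
  [0, 0, 0.005, 0, 0, 0, 80],
])

```text
time: 14.95
ee_pos: [0.5716, -0.1331, 0.2411]
eef_rot: [0.309, 0.904, 0.186, 0.231]
ft_force: [0.7, 0.3, 0.7]
width: 0.0435
```

Call:
play_rows([
  [0, 0, 0, 0, 0, 0, 80],
  [0, 0, -0.03, 0, 0, 0, 80],
  [0, 0, -0.15, 0, 0, 0, 80],
  [0, 0, -0.3, 0, 0, 0, 80],
  [0, 0, -0.45, 0, 0, 0, 80],
])

```text
time: 15.58
ee_pos: [0.5232, -0.1506, 0.3168]
eef_rot: [0.309, 0.904, 0.186, 0.232]
ft_force: [-0.4, 0.7, 0.7]
width: 0.0693
```

Call:
play_rows([
  [0, 0, -0.1, 0, 0, 0, 80],
  [0, 0, -0.2, 0, 0, 0, 80],
  [0, 0, -0.2, 0, 0, 0, 80],
])

```text
time: 15.95
ee_pos: [0.5026, -0.1588, 0.3505]
eef_rot: [0.309, 0.903, 0.186, 0.233]
ft_force: [0.0, 0.4, -0.7]
width: 0.0696
```

```bash
python3 - <<'E'
from h import *
s=st()
p=shot('scene','s5.png');t=shot('top')
P={'scene':p,'top':t}
for l in ['wing_grip','sleeve']:
    rs=[]
    for n in P:
        L=eyes.landmark_of(P[n],l)
        if L: rs.append(ray(P[n],L[0]['xy']));print(l,n,L[0]['xy'],round(L[0]['p'],2))
    if len(rs)>1:
        X,e=tri(rs);d=X-np.array([.671,-.0977,.105]);x=np.array([.94,.342,0]);print(X.round(4),np.round(e,4),'lean',np.arctan2(-d@x,d[2]).round(3),'r',np.hypot(d@x,d[2]).round(4))
cv2.imwrite('pics/s5c.png',cv2.resize(cv2.imread('pics/s5.png')[140:340,140:390],None,fx=3,fy=3,interpolation=2))
E
```

```text
t 15.95 p [ 0.5026 -0.1588  0.3505] R [[-0.701, 0.471, 0.536], [0.644, 0.74, 0.192], [-0.307, 0.48, -0.822]] F [ 0.   0.4 -0.7] w 0.0696 q [ 0.06 -0.28  0.37  1.93 -0.36  1.05  1.46]
wing_grip scene [277.5, 224.8] 0.63
sleeve scene [266.9, 246.9] 0.57
sleeve top [248.5, 173.8] 0.57
[ 0.5971 -0.1237  0.2072] [0.0004 0.0004] lean 0.654 r 0.1288
```

View pics/s5c.png

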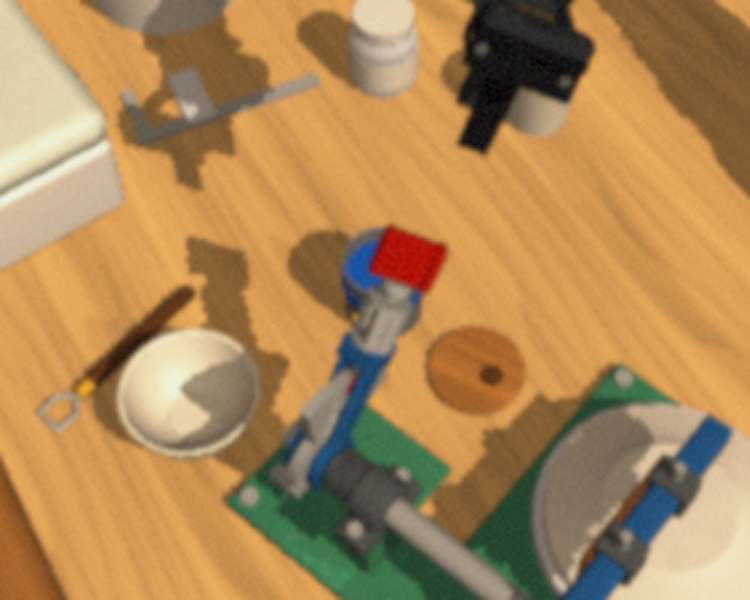

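The arm stays down at about 0.65 rad with nothing holding it. The wing at (408,260) stands turned, the pin is in the red notch at (350,385), and the bystanders are undisturbed. The gripper is clear. Handing in.

```bash
python3 - <<'E'
from h import *
print(job.close_job());st()
E
```

```text
the job is handed in; nothing more can be done
None
the job is handed in; nothing more can be done
```

The profile arm is down over the mould and locked. I handed the job in at about 16 s of the 48 s allowed, and no verdict is reported.

**What I did:** I gripped the red wing and drew the lever over. An earlier wrist picture put the notch at about 0.66 rad, and the pin dropped in at about 0.63 rad. I pressed the plunger to its stop at about 21 mm, turned the wing about 1.0 rad clockwise, and eased off until it caught. Then I opened the jaws and backed away along the lever.

**Last checks:**
- **Plunger:** it stayed at about 14.5 mm while I pulled outward, so the lug is in its holding notch. This comes from the tool position before I let go, not from a direct reading.
- **Lever:** with nothing touching it, the pictures put the lean at 0.65 rad, against 0.63 to 0.64 felt through the tool. The last picture shows the wing still turned.
- **Touching nothing:** the force was back to about zero and the gripper is well clear.
- **Bystanders:** the ones near the jigger look unmoved in the last picture. I did not measure them again.

**What failed or came close:**
- After release the network found the wing in only one camera, so the final plunger depth and turn were not triangulated.
- The last joint reached 2.55 of its 2.6 limit. I kept it there by letting the tool lean lag the lever slightly.

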